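# Set up the glazing place: unlock the safety cap, change over the pots, bring the test cups

### The arm

A 7-joint arm with a two-finger parallel gripper is mounted at the origin on the work surface. World frame = base frame: x ahead of the robot, y to its left, z up, the work surface at z = 0. Lengths are in mm, angles in rad, forces in N, time in s.
With the tool pointing down it reaches from about 425 to 875 mm from the base axis. Payload 4.7 kg.
Tool frame: the origin (TCP) lies midway between the tips of the shut fingers; the grasp point (between the pads) lies 19 mm behind it (robot.hold_point_z is the z of the grasp point in the tool frame, in mm); z points along the fingers, y is the line along which they close (so a half turn about z gives the same grasp; the last joint's range is limited). The gripper opens to 85 mm and grips with 20 to 120 N. Pads are 22 mm wide; open, the fingers measure 114 mm over their backs; the gripper's body (76 mm by 85 mm) begins 54 mm behind the grasp point. The pads swing forward as they close: fully open they stand 13 mm farther back than shut.
Start: joints at [-1.171, 0.321, -0.07, 1.45, 0.023, 1.371, -0.057], TCP at [244.623, 602.233, 231.349] pointing down, gripper open.
Joint ranges: [-2.86, 2.86], [-0.3, 2.09], [-1.38, 1.24], [0.06, 2.45], [-1.56, 4.7], [0.09, 2.05], [-2.69, 2.69]. Speed limits (rad/s): [2.57, 2.57, 3.14, 3.14, 3.14, 3.14, 3.14].

### API

Orientations are given as [roll, pitch, yaw] about the fixed x, y, z axes, in that order (R = Rz(yaw) Ry(pitch) Rx(roll)).
In Python, from rig import robot, camera, workorder gives the robot as it stands.
- The arm moves only by the tool move_arm, never from a script. Its arguments are lists of equal length, an entry for each row: "slide": the shift along the tool's x, y, z in m, a list of three; "twist": the turn, a rotation vector about the tool's x, y, z in rad, a list of three; "fingers": the finger opening in m, from 0 to 0.0854. A call has 1 to 5 rows; each row is the pose to reach, as a shift and turn from the pose commanded when the call began, along the tool's axes at that moment; what a row does not reach only later rows make up. A row lasts 1/10 s, in which the tool goes at most 50 mm and 8.59 degrees, less where a joint would pass 70% of its speed; a pose out of reach is approached as far as the arm can. A call with a gripper value outside its range is refused whole. The fingers move at their own pace and stop on an object; the grip force is fixed at half the most. Time passes only in rows, so rows that repeat a pose let the fingers close. It gives the time, the measured TCP pose, the force, the opening and the grip force at its end, in the units of the state.
- robot.read_state(): the state, without advancing time (a new reading comes with each control period).
- camera(name): name is "scene" or "top" or "wrist"; returns a dict with "pixels" (384x512x3 uint8, red, green, blue), "mtx" (3x3 intrinsics, pixels), "origin" and "rotation" of the camera in the world; the wrist camera has in their place "mount" (4x4, takes a point from camera to tool coordinates, whose origin is the TCP and whose axes are the flange's). Camera axes: x right, y down, z forward; pixel columns grow to the right and rows downward; lengths in mm; the calibration is good to about 2 mm. A picture is of the moment at which its call begins: read the wrist's pose just before it. There is no depth.
- workorder.finish_job(): hands the job in; it is judged then, once.
The state is a dict: "clock": time; "joints": joint angles; "joint_vel": joint speeds; "joint_torque": joint torques, N m; "tcp_pos": TCP position; "tool_rot": TCP orientation; "force": force on the tool from outside, world axes, zero at the start; "ft_torque": the same for the moment, N m; "opening": opening from 0.0 (shut) to 1.0 (fully open); "finger_force": force on a finger pad.
Only numpy, scipy, OpenCV 4.12 (cv2) and the standard library are available. Lean on these libraries where they do the work, as an engineer would, in place of code of your own. Each camera call takes 0.05 s, during which the arm holds its last target. There are 200 camera calls.

### The job

Get the glazing place ready: press the jar's child-resistant cap down, turn it anticlockwise past its ratchet, lift it off and set it right way up on the round cork mat. Swap the two pots, so that the blue glazed pot ends upright in the middle of the white drying tile and the raw terracotta pot upright in the middle of the banding wheel, and stand every grey test cup that is there (two to four) upright on the white sheet, none hanging over its edge. Leave the other things on the table alone.

Things in the scene. Friction and masses are not known exactly. Their poses are not given: they have to be found in the camera images.
- jar: blue glaze jar (74 mm diameter) fixed in a wooden stand 90 mm square; does not move or turn. Origin under its centre at table height, z up, x towards the small orange mark on the stand. Shoulder 76 mm up; cap on the neck above it. Not pressed, a ratchet tooth blocks the cap's turn and ledges hold it down; free, the cap needs a straight lift of 20 mm to clear the neck
- cap_center (a point): ribbed white cap, 64 mm diameter, 34 mm high, 40 g, loose; point on its axis half-way up (17 mm over its lower rim), locked 105 mm above the jar's origin. A spring resists pressing with 6 N at first, 11 N at the stop 12 mm down. Pressed 7 mm or more (best 9 to 10) it turns anticlockwise seen from above; turned 45 to 145 degrees (aim for 75) it is free to lift off
- cap_mark (a point): orange mark on the cap's top near the rim, 30 mm from its axis; with the cap locked it lies towards the jar's x axis
- mat: round cork mat fixed to the table, 110 mm diameter, 4 mm thick; origin at table height under its centre
- wheel_top (a point): middle of the top of the low round light metal banding wheel (turntable, locked, fixed to the table); disc 160 mm diameter, its top 40 mm above the table
- tile_top (a point): middle of the top of the square white drying tile, 150 mm square, 12 mm thick, fixed
- sheet: white paper sheet lying flat and fixed on the table (no thickness to speak of), 160 mm along its x, 280 mm along its y; origin at its centre
- glazed_pot_center (a point): blue glazed pot, starts on the banding wheel: straight open pot, 62 mm diameter, 80 mm high, wall 5 mm, floor 10 mm thick, about 0.26 kg; point on its axis half-way up (40 mm above its underside), z up the axis
- raw_pot_center (a point): terracotta-coloured raw pot, starts on the drying tile: straight open pot, 62 mm diameter, 80 mm high, wall 5 mm, floor 10 mm thick, about 0.26 kg; point on its axis half-way up (40 mm above its underside), z up the axis
- cup1_center (a point): raw grey clay test cup, straight and open, 54 mm diameter, 62 mm high, wall 5 mm, floor 10 mm thick, about 0.13 kg; may be absent; point on its axis half-way up (31 mm above its underside), z up the axis
- cup2_center (a point): raw grey clay test cup, straight and open, 54 mm diameter, 62 mm high, wall 5 mm, floor 10 mm thick, about 0.13 kg; may be absent; point on its axis half-way up (31 mm above its underside), z up the axis
- cup3_center (a point): raw grey clay test cup, straight and open, 54 mm diameter, 62 mm high, wall 5 mm, floor 10 mm thick, about 0.13 kg; may be absent; point on its axis half-way up (31 mm above its underside), z up the axis
- cup4_center (a point): raw grey clay test cup, straight and open, 54 mm diameter, 62 mm high, wall 5 mm, floor 10 mm thick, about 0.13 kg; may be absent; point on its axis half-way up (31 mm above its underside), z up the axis
- bowl: bystander, leave alone: grey clay bowl, 120 mm wide, 65 mm high
- mug: bystander, leave alone: white mug, 76 mm wide, 85 mm high
- paint_pot: bystander, leave alone: closed paint pot with yellow lid, 56 mm wide, 75 mm high
- brush: bystander, leave alone: brush lying on the table
- modelling_tool: bystander, leave alone: wooden modelling spatula, 170 mm, lying beside the sheet
- phone: bystander, leave alone: black phone 155 x 75 x 9 mm
- cutter: bystander, leave alone: wooden ring cutter, 60 mm wide, 22 mm high

How it is judged (in metres and radians):
On the way, in this order (a step that is already met when the one before it is completed fails the run):
1. the cap is pressed down (6 mm or more) while still in its locked position (z of cap_center in the frame of jar below 0.099 m and y of cap_mark in the frame of jar below 0.008 m and horizontal distance between cap_center and jar below 0.006 m).
2. the cap is turned anticlockwise past the ratchet, still on the neck (y of cap_mark in the frame of jar above 0.021 m and z of cap_center in the frame of jar below 0.11 m and horizontal distance between cap_center and jar below 0.006 m).
3. the cap is lifted clear of the jar (z of cap_center in the frame of jar above 0.135 m).
At the end, for the whole second after the job is handed in: Cap right way up on the cork mat (axis within 40 mm of its centre); glazed pot upright on the tile and raw pot upright on the wheel, each within 30 mm of the middle; every cup present upright on the sheet (axis at least 18 mm inside its edges); all at rest and released (x of cup1_center in the frame of sheet between -0.062 and 0.062 m and y of cup1_center in the frame of sheet between -0.122 and 0.122 m and angle between each of cup1_center, cup2_center, cup3_center, cup4_center, glazed_pot_center, raw_pot_center, cap_center's own z axis and vertical below 0.12 rad and height (world z) of each of cup1_center, cup2_center, cup3_center, cup4_center below 0.04 m and x of cup2_center in the frame of sheet between -0.062 and 0.062 m and y of cup2_center in the frame of sheet between -0.122 and 0.122 m and x of cup3_center in the frame of sheet between -0.062 and 0.062 m and y of cup3_center in the frame of sheet between -0.122 and 0.122 m and x of cup4_center in the frame of sheet between -0.062 and 0.062 m and y of cup4_center in the frame of sheet between -0.122 and 0.122 m and horizontal distance between glazed_pot_center and tile_top below 0.03 m and height (world z) of glazed_pot_center between 0.046 and 0.06 m and horizontal distance between raw_pot_center and wheel_top below 0.03 m and height (world z) of raw_pot_center between 0.074 and 0.088 m and horizontal distance between cap_center and mat below 0.04 m and height (world z) of cap_center below 0.028 m); the robot touches nothing.
It fails at once if a bystander (bowl, mug, paint pot, brush, modelling tool, phone or cutter) is pushed more than 50 mm from its place (distance of any of bowl, mug, paint_pot, brush, modelling_tool, phone, cutter from where it was at the start of the episode above 0.05 m).
Of cup1, cup2, cup3, cup4 only 2 to 4 are there at a start; the rules pass over those that are not, and their reading is None.
At some moment in a run one of cup1, cup2, cup3, cup4, glazed_pot, raw_pot may be knocked a few centimetres aside while the robot is not near it.
It also fails if it takes over 210 s, if anything falls off the work surface, if the arm or the gripper's body presses on something with over 40 N, if the wrist force passes 120 N, or if a joint passes its speed limit or range.

## Working session

There is one attempt and no reset: what is moved stays moved. The work goes in short steps, Python scripts to look and compute and a tool call to move; the robot and the scene stay as the last step left them, time stands still between calls to the robot, and variables do not carry over. Pictures are saved under pics/ and viewed, at most 14 in all, crops included, and the job is handed in when it is done.

Besides the shell and the picture viewer there is one more tool, called after ">>>" as name(argument=value, ...) on one line, values as JSON. move_arm: Moves the arm, as the interface text tells. Its arguments: {"type":"object","properties":{"slide":{"type":"array"},"twist":{"type":"array"},"fingers":{"type":"array"}},"required":["slide","twist","fingers"]}

```bash
mkdir -p pics; ls; python3 - <<'E'
from rig import robot,camera
import cv2,numpy as np
print(robot.read_state(), robot.hold_point_z)
for n in("scene","top"):
    c=camera(n); cv2.imwrite(f"pics/{n}0.png",cv2.resize(c["pixels"][:,:,::-1],(800,600),interpolation=cv2.INTER_CUBIC))
    np.savez(f"{n}.npz",**{k:c[k] for k in c}); print(n,c["mtx"].tolist(),np.array(c["origin"]).tolist(),np.round(c["rotation"],4).tolist())
E
```

```text
pics
{'clock': 0.0, 'joints': array([-1.17090971,  0.32178749, -0.07006601,  1.4516838 ,  0.02260727,
        1.37081012, -0.05691985]), 'joint_vel': array([-0.00188435, -0.00138761,  0.00042273,  0.00138857,  0.00020297,
       -0.00013687, -0.00014885]), 'joint_torque': array([ 6.68416887e-04, -4.93572235e+01, -3.81945865e-01, -3.14336586e+01,
        1.30807501e-02,  1.14294959e-02, -6.04299927e-06]), 'tcp_pos': array([244.44106097, 601.69706137, 230.24200741]), 'tool_rot': array([-3.13969379e+00,  1.13285530e-04,  2.75580074e+00]), 'force': array([ 0.41080637, -0.89330745,  0.2564853 ]), 'ft_torque': array([ 0.0083815 , -0.0113198 , -0.00032435]), 'finger_force': 0.0, 'opening': 1.0025548598670706} -18.700000000000003
scene [[410.390956006263, 0.0, 258.8128531867829], [0.0, 410.390956006263, 190.712661486857], [0.0, 0.0, 1.0]] [1357.8058018224674, -314.0081827282386, 760.6773170393238] [-2.2103, 0.0194, 1.1695]
top [[450.48572594543134, 0.0, 259.8959358225265], [0.0, 450.48572594543134, 195.26163887618392], [0.0, 0.0, 1.0]] [436.66526654181223, -9.427403517994312, 1319.408190099102] [-3.032, 0.0198, -1.5541]
```

View pics/scene0.png

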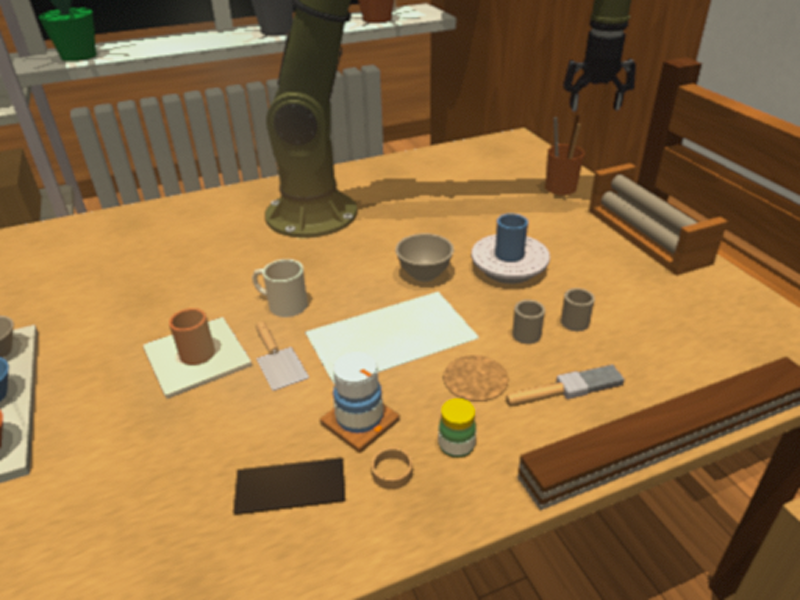

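View pics/top0.png

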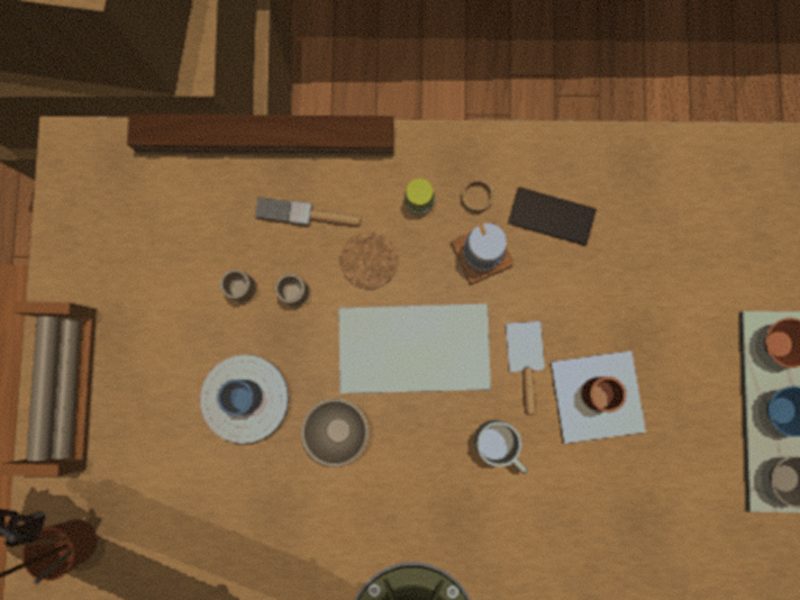

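```bash
cat > h.py <<'E'
import numpy as np,cv2
from scipy.spatial.transform import Rotation as Ro
def load(n): return dict(np.load(n+".npz"))
def snap(n):
    from rig import camera
    c=camera(n); np.savez(n+".npz",**c); return c
def ray(c,p):
    R=np.array(c["rotation"]); R=R if R.shape==(3,3) else Ro.from_euler("xyz",R).as_matrix()
    d=R@np.linalg.inv(c["mtx"])@[p[0],p[1],1]; return np.array(c["origin"],float),d/np.linalg.norm(d)
def plane(c,p,z):
    o,d=ray(c,p); return o+d*(z-o[2])/d[2]
def tri(rs):
    A=sum(np.eye(3)-np.outer(d,d) for o,d in rs); b=sum((np.eye(3)-np.outer(d,d))@o for o,d in rs)
    x=np.linalg.solve(A,b); return x,[np.linalg.norm(np.cross(x-o,d)) for o,d in rs]
def proj(c,P):
    R=np.array(c["rotation"]); R=R if R.shape==(3,3) else Ro.from_euler("xyz",R).as_matrix()
    q=c["mtx"]@(R.T@(np.array(P)-c["origin"])); return q[:2]/q[2]
def cells(fn,items,w=200,s=4,cols=4):
    """items: (cam,u,v) centre of crop; s zoom"""
    h=w/s/2; out=[]
    for c,u,v in items:
        M=np.array([[s,0,-(u-h)*s],[0,s,-(v-h)*s]],float); t=cv2.warpAffine(c["pixels"][:,:,::-1],M,(w,w),flags=cv2.INTER_CUBIC)
        t[:, -1]=t[-1]=255
        for k in range(0,w,w//10): t[:4,k]=t[:4,k]*0+(0,0,255); t[k,:4]=(0,0,255)
        out.append(t)
    while len(out)%cols: out.append(np.zeros_like(out[0]))
    cv2.imwrite(fn,np.vstack([np.hstack(out[i:i+cols]) for i in range(0,len(out),cols)]))
E
python3 - <<'E'
from h import *
s,t=load("scene"),load("top")
A=[(228,236),(305,241),(327,157),(125,221),(338,205),(369,197)]
B=[(312,157),(236,166),(156,255),(384,254),(186,186),(152,184)]
it=[]
for a,b in zip(A,B): it+=[(s,*a),(t,*b)]
cells("pics/cells.png",it,200,3.5)
# sheet corners etc. from top at z=0
for p in [(339,308),(488,304),(491,389),(341,392)]: print(np.round(plane(t,np.array(p)/1.5625,0)))
E
```

```text
[574. 146.   0.]
[ 586. -135.    0.]
[ 427. -141.    0.]
[417. 138.   0.]
```

View pics/cells.png

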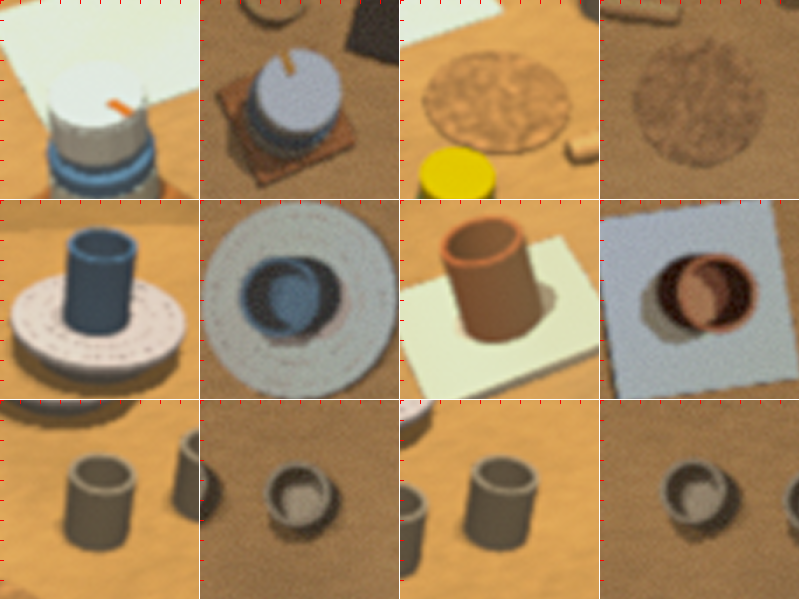

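```bash
cat >> h.py <<'E'
def cc(cen,p,w=200,s=3.5): return np.array(cen)+(np.array(p)-w/2)/s
E
python3 - <<'E'
from h import *
s,t=load("scene"),load("top")
np.set_printoptions(suppress=True,precision=1)
A=[(228,236),(305,241),(327,157),(125,221),(338,205),(369,197)]
B=[(312,157),(236,166),(156,255),(384,254),(186,186),(152,184)]
P={"captop":(0,(98,90),(98,92)),"mark":(0,(114,104),(88,62)),"mat":(1,(96,102),(99,102)),"gpot":(2,(101,47),(82,95)),"wheel":(2,(99,121),(99.5,100)),
"rpot":(3,(84,43),(116,93)),"cupA":(4,(100,75),(99,94)),"cupB":(5,(103,74),(96,91))}
for k,(i,a,b) in P.items():
    x,r=tri([ray(s,cc(A[i],a)),ray(t,cc(B[i],b))]); print(k,x,np.array(r))
x,r=tri([ray(s,np.array((197,356))/1.5625),ray(t,np.array((599,397))/1.5625)]);print("tile",x,np.array(r))
x=plane(t,cc(B[0],(98,92)),122);y=plane(t,cc(B[0],(88,62)),122);print("cap@122",x,y)
x=plane(s,cc(A[0],(98,90)),122);print(x)
# stand corners in top cell (z~10?)
for p in [(217-200,92),(262-200,184),(355-200,140)]: print("stand",plane(t,cc(B[0],p),15))
print("gpot@120",plane(t,cc(B[2],(82,95)),120),"rpot@92",plane(t,cc(B[3],(116,93)),92),"tile@12",plane(t,np.array((599,397))/1.5625,12))
E
```

```text
captop [ 680.7 -119.7  120.4] [1. 1.]
mark [ 702.5 -113.8  124.4] [1.3 1.3]
mat [666.6  92.9  -1.7] [0.4 0.4]
gpot [408.8 305.4 116.1] [1.2 1.2]
wheel [403.3 313.4  32.5] [1.9 1.9]
rpot [ 423.  -332.2   86.8] [0.7 0.7]
cupA [603.9 229.8  57.2] [1.1 1.1]
cupB [610.8 329.6  59.8] [1.9 1.9]
tile [ 416.3 -337.     0.9] [3.3 3.3]
cap@122 [ 680.  -120.6  122. ] [ 703.4 -112.8  122. ]
[ 682.7 -119.3  122. ]
stand [700.9 -62.7  15. ]
stand [ 623.4 -100.9   15. ]
stand [ 661.6 -178.2   15. ]
gpot@120 [408.4 303.3 120. ] rpot@92 [ 422.9 -331.5   92. ] tile@12 [ 415.9 -337.6   12. ]
```

>>> move_arm(slide=[[-0.037, -0.03, 0], [-0.074, -0.06, 0], [-0.111, -0.09, 0], [-0.148, -0.12, 0], [-0.185, -0.149, 0]], twist=[[0, 0, 0.14], [0, 0, 0.28], [0, 0, 0.42], [0, 0, 0.56], [0, 0, 0.7]], fingers=[0.0854, 0.0854, 0.0854, 0.0854, 0.0854])

```text
clock: 0.6
tcp_pos: [360.5, 392.5, 231.0]
tool_rot: [-3.141, 0.0, 2.05]
force: [0.7, -0.1, -0.4]
opening: 1.0
finger_force: 0.0
```

>>> move_arm(slide=[[-0.025, 0.0, 0], [-0.05, 0.001, 0], [-0.075, 0.002, 0], [-0.1, 0.002, 0], [-0.1, 0.002, 0]], twist=[[0, 0, 0.12], [0, 0, 0.24], [0, 0, 0.36], [0, 0, 0.484], [0, 0, 0.484]], fingers=[0.0854, 0.0854, 0.0854, 0.0854, 0.0854])

```text
clock: 1.1
tcp_pos: [410.4, 303.1, 231.2]
tool_rot: [3.141, 0.002, 1.564]
force: [0.3, -0.3, 0.0]
opening: 1.002
finger_force: 0.0
```

```bash
python3 - <<'E'
from h import *
from rig import robot
s=robot.read_state(); c=snap("wrist"); print(s["tcp_pos"],s["tool_rot"],s["joints"].round(2)); print(c["mtx"],c["mount"])
cv2.imwrite("pics/w1.png",c["pixels"][:,:,::-1])
E
```

```text
[410.42757628 303.11328684 231.17024258] [3.14105123e+00 1.55751453e-03 1.56380729e+00] [-0.9   0.02  0.21  1.8  -0.    1.32 -0.69]
[[332.08961698   0.         256.36038313]
 [  0.         332.08961698 194.27892578]
 [  0.           0.           1.        ]] [[-1.86786034e-04 -9.63607973e-01 -2.67319357e-01  6.76404189e+01]
 [ 9.99999896e-01 -6.89963341e-05 -4.50025762e-04 -2.81004949e-01]
 [ 4.15204357e-04 -2.67319413e-01  9.63607886e-01 -1.41851273e+02]
 [ 0.00000000e+00  0.00000000e+00  0.00000000e+00  1.00000000e+00]]
```

View pics/w1.png

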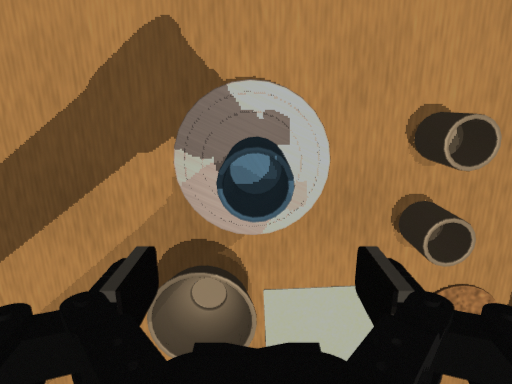

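```bash
cat >> h.py <<'E'
def wcam(c,pos,rpy):
    R=Ro.from_euler("xyz",rpy).as_matrix(); M=np.array(c["mount"]); c=dict(c)
    c["origin"]=np.array(pos)+R@M[:3,3]; c["rotation"]=R@M[:3,:3]; return c
E
python3 - <<'E'
from h import *
np.set_printoptions(suppress=True,precision=1)
c=wcam(load("wrist"),[410.4,303.1,231.2],[3.141,.0016,1.5638])
for n,p,z in [("gpot",(256,183),120),("wheel",(252,157),40),("cupA",(448,242),62),("cupB",(472,141),62),("sheetcorner",(264,290),0)]: print(n,plane(c,p,z))
t,s=load("top"),load("scene")
print(tri([ray(c,(256,183)),ray(t,cc((156,255),(82,95)))]),tri([ray(c,(252,157)),ray(s,cc((327,157),(99,121))),ray(t,cc((156,255),(99.5,100)))]))
E
```

```text
gpot [409.8 309.5 120. ]
wheel [405.8 317.1  40. ]
cupA [603.7 232.6  62. ]
cupB [611.  334.2  62. ]
sheetcorner [418.6 140.8   0. ]
(array([409. , 306.5, 107.8]), [np.float64(0.846830407271007), np.float64(0.8468304072710825)]) (array([404.1, 314.3,  32. ]), [np.float64(2.217239824547281), np.float64(1.1803134690586827), np.float64(2.8728389681981885)])
```

>>> move_arm(slide=[[0.003, -0.001, 0.04], [0.003, -0.001, 0.08], [0.003, -0.001, 0.12], [0.003, -0.001, 0.15], [0.003, -0.001, 0.156]], twist=[[0, 0, 0], [0, 0, 0], [0, 0, 0], [0, 0, 0], [0, 0, 0]], fingers=[0.0854, 0.0854, 0.0854, 0.0854, 0.0854])

```text
clock: 1.65
tcp_pos: [404.0, 309.1, 71.4]
tool_rot: [-3.136, 0.005, 1.575]
force: [-0.5, 0.7, -0.3]
opening: 1.001
finger_force: 0.0
```

>>> move_arm(slide=[[0, 0, 0], [0, 0, 0], [0, 0, 0], [0, 0, 0], [0, 0, 0]], twist=[[0, 0, 0], [0, 0, 0], [0, 0, 0], [0, 0, 0], [0, 0, 0]], fingers=[0.05, 0.05, 0.05, 0.05, 0.05])

```text
clock: 2.15
tcp_pos: [408.4, 311.3, 77.2]
tool_rot: [3.139, -0.003, 1.572]
force: [-0.0, 0.4, 5.5]
opening: 0.72
finger_force: 66.0
```

>>> move_arm(slide=[[0, 0, -0.04], [0, 0, -0.08], [-0.035, 0.016, -0.09], [-0.075, 0.034, -0.09], [-0.12, 0.054, -0.09]], twist=[[0, 0, 0], [0, 0, 0], [0, 0, 0], [0, 0, 0], [0, 0, 0]], fingers=[0.05, 0.05, 0.05, 0.05, 0.05])

```text
clock: 2.65
tcp_pos: [461.5, 189.7, 165.9]
tool_rot: [3.141, -0.001, 1.575]
force: [1.6, -0.1, -2.8]
opening: 0.718
finger_force: 66.9
```

>>> move_arm(slide=[[-0.045, 0.018, 0], [-0.09, 0.04, 0], [-0.131, 0.058, 0], [-0.131, 0.058, 0], [-0.131, 0.058, 0]], twist=[[0, 0, 0], [0, 0, 0], [0, 0, 0], [0, 0, 0], [0, 0, 0]], fingers=[0.05, 0.05, 0.05, 0.05, 0.05])

```text
clock: 3.15
tcp_pos: [519.3, 57.7, 164.9]
tool_rot: [-3.14, -0.0, 1.568]
force: [0.3, 0.0, -2.5]
opening: 0.717
finger_force: 67.0
```

>>> move_arm(slide=[[0, 0, 0.04], [0, 0, 0.08], [0, 0, 0.11], [0, 0, 0.122], [0, 0, 0.125]], twist=[[0, 0, 0], [0, 0, 0], [0, 0, 0], [0, 0, 0], [0, 0, 0]], fingers=[0.05, 0.05, 0.05, 0.05, 0.05])

```text
clock: 3.65
tcp_pos: [518.1, 60.2, 39.0]
tool_rot: [-3.138, 0.0, 1.574]
force: [0.5, 0.8, -2.2]
opening: 0.723
finger_force: 66.9
```

>>> move_arm(slide=[[0, 0, 0], [0, 0, 0.002], [0, 0, 0.002]], twist=[[0, 0, 0], [0, 0, 0], [0, 0, 0]], fingers=[0.05, 0.05, 0.05])

```text
clock: 3.95
tcp_pos: [520.7, 59.5, 39.6]
tool_rot: [3.139, -0.001, 1.572]
force: [0.3, -1.0, -3.1]
opening: 0.726
finger_force: 66.9
```

>>> move_arm(slide=[[0, 0, 0.001], [0, 0, 0.002], [0, 0, 0.003]], twist=[[0, 0, 0], [0, 0, 0], [0, 0, 0]], fingers=[0.05, 0.05, 0.05])

```text
clock: 4.25
tcp_pos: [520.2, 59.3, 37.1]
tool_rot: [3.141, -0.001, 1.572]
force: [-6.3, -0.8, 16.7]
opening: 0.723
finger_force: 68.4
```

>>> move_arm(slide=[[0, 0, 0], [0, 0, 0], [0, 0, 0], [0, 0, -0.04], [0, 0, -0.08]], twist=[[0, 0, 0], [0, 0, 0], [0, 0, 0], [0, 0, 0], [0, 0, 0]], fingers=[0.0854, 0.0854, 0.0854, 0.0854, 0.0854])

```text
clock: 4.75
tcp_pos: [518.4, 58.8, 115.0]
tool_rot: [-3.138, 0.001, 1.572]
force: [1.0, 1.1, 0.5]
opening: 1.0
finger_force: 0.0
```

>>> move_arm(slide=[[0, 0, -0.04], [-0.02, -0.005, -0.08], [-0.06, -0.015, -0.1], [-0.105, -0.026, -0.12], [-0.15, -0.037, -0.12]], twist=[[0, 0, 0], [0, 0, 0], [0, 0, 0], [0, 0, 0], [0, 0, 0]], fingers=[0.0854, 0.0854, 0.0854, 0.0854, 0.0854])

```text
clock: 5.25
tcp_pos: [484.0, -92.4, 238.4]
tool_rot: [3.136, -0.001, 1.573]
force: [1.1, -0.1, 0.0]
opening: 1.001
finger_force: 0.0
```

>>> move_arm(slide=[[-0.045, -0.011, 0], [-0.09, -0.022, 0], [-0.135, -0.033, 0], [-0.18, -0.045, 0], [-0.22, -0.055, 0]], twist=[[0, 0, 0], [0, 0, 0], [0, 0, 0], [0, 0, 0], [0, 0, 0]], fingers=[0.0854, 0.0854, 0.0854, 0.0854, 0.0854])

```text
clock: 5.75
tcp_pos: [426.9, -313.2, 235.6]
tool_rot: [3.14, 0.0, 1.571]
force: [0.6, -0.5, -0.4]
opening: 0.995
finger_force: 0.0
```

>>> move_arm(slide=[[-0.019, -0.005, 0], [-0.019, -0.005, 0]], twist=[[0, 0, 0], [0, 0, 0]], fingers=[0.0854, 0.0854])

```text
clock: 5.95
tcp_pos: [420.9, -333.7, 235.5]
tool_rot: [-3.141, 0.002, 1.565]
force: [-1.1, -0.3, 0.6]
opening: 0.999
finger_force: 0.0
```

```bash
python3 - <<'E'
from h import *
from rig import robot
s=robot.read_state(); c=snap("wrist"); print(s["tcp_pos"],s["tool_rot"],s["joints"].round(2)); np.savez("wst.npz",p=s["tcp_pos"],r=s["tool_rot"])
cv2.imwrite("pics/w2.png",c["pixels"][:,:,::-1])
E
```

```text
[ 420.87072236 -333.68755828  235.45545237] [-3.14102721e+00  1.94776967e-03  1.56498798e+00] [-0.21  0.09  0.89  1.75 -0.07  1.33  0.69]
```

View pics/w2.png

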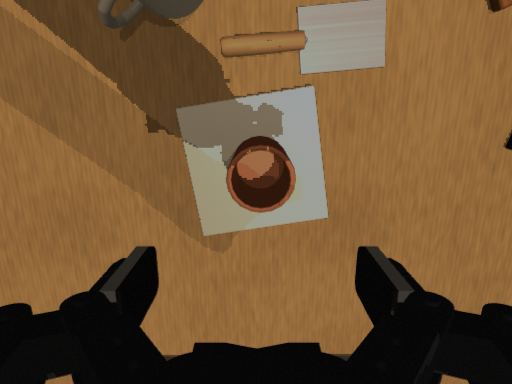

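```bash
python3 - <<'E'
from h import *
np.set_printoptions(suppress=True,precision=1)
w=np.load("wst.npz"); c=wcam(load("wrist"),w["p"],w["r"]);t=load("top")
print(plane(c,(261,178),92),plane(c,(256,160),12),*[plane(c,p,12) for p in [(177,107),(313,86),(328,217),(204,236)]])
print(tri([ray(c,(261,178)),ray(t,cc((384,254),(116,93)))]))
E
```

```text
[ 424.5 -330.6   92. ] [ 419.9 -328.3   12. ] [ 336.2 -270.9   12. ] [ 480.1 -250.5   12. ] [ 503.3 -395.8   12. ] [ 357.8 -418.8   12. ]
(array([ 423.7, -321.7,  130.4]), [np.float64(0.40620976366240047), np.float64(0.4062097636625049)])
```

>>> move_arm(slide=[[0.001, 0.001, 0.045], [0.002, 0.003, 0.09], [0.002, 0.003, 0.135], [0.002, 0.003, 0.175], [0.002, 0.003, 0.187]], twist=[[0, 0, 0], [0, 0, 0], [0, 0, 0], [0, 0, 0], [0, 0, 0]], fingers=[0.0854, 0.0854, 0.0854, 0.0854, 0.0854])

```text
clock: 6.5
tcp_pos: [424.2, -323.9, 44.1]
tool_rot: [-3.135, -0.004, 1.574]
force: [-0.4, 0.0, -0.6]
opening: 1.0
finger_force: 0.0
```

>>> move_arm(slide=[[0, 0, 0], [0, 0, 0], [0, 0, 0], [0, 0, 0], [0, 0, 0]], twist=[[0, 0, 0], [0, 0, 0], [0, 0, 0], [0, 0, 0], [0, 0, 0]], fingers=[0.05, 0.05, 0.05, 0.05, 0.05])

```text
clock: 7.0
tcp_pos: [427.4, -328.4, 50.0]
tool_rot: [3.138, 0.001, 1.572]
force: [0.5, 1.2, 6.5]
opening: 0.697
finger_force: 65.9
```

>>> move_arm(slide=[[0, 0, -0.04], [0, 0, -0.085], [0, 0, -0.13], [0, 0, -0.15], [0, 0, -0.15]], twist=[[0, 0, 0], [0, 0, 0], [0, 0, 0], [0, 0, 0], [0, 0, 0]], fingers=[0.05, 0.05, 0.05, 0.05, 0.05])

```text
clock: 7.5
tcp_pos: [427.7, -329.3, 201.7]
tool_rot: [3.135, 0.002, 1.572]
force: [0.7, -0.9, -2.5]
opening: 0.697
finger_force: 66.6
```

>>> move_arm(slide=[[0.03, 0.007, 0], [0.07, 0.016, 0], [0.115, 0.026, 0], [0.16, 0.035, 0], [0.205, 0.045, 0]], twist=[[0, 0, 0], [0, 0, 0], [0, 0, 0], [0, 0, 0], [0, 0, 0]], fingers=[0.05, 0.05, 0.05, 0.05, 0.05])

```text
clock: 8.0
tcp_pos: [469.7, -120.8, 196.6]
tool_rot: [-3.139, -0.001, 1.572]
force: [1.8, -0.4, -2.1]
opening: 0.7
finger_force: 66.5
```

>>> move_arm(slide=[[0.045, 0.01, 0], [0.085, 0.02, 0], [0.13, 0.027, 0], [0.175, 0.017, 0], [0.22, 0.003, 0]], twist=[[0, 0, 0], [0, 0, 0], [0, 0, 0], [0, 0, 0], [0, 0, 0]], fingers=[0.05, 0.05, 0.05, 0.05, 0.05])

```text
clock: 8.5
tcp_pos: [472.3, 98.6, 196.3]
tool_rot: [-3.139, 0.001, 1.571]
force: [-0.2, 0.5, -2.6]
opening: 0.7
finger_force: 66.6
```

>>> move_arm(slide=[[0.045, -0.014, 0], [0.09, -0.028, 0], [0.135, -0.042, 0], [0.18, -0.056, 0], [0.215, -0.066, 0]], twist=[[0, 0, 0], [0, 0, 0], [0, 0, 0], [0, 0, 0], [0, 0, 0]], fingers=[0.05, 0.05, 0.05, 0.05, 0.05])

```text
clock: 9.0
tcp_pos: [404.6, 314.4, 196.1]
tool_rot: [-3.139, 0.001, 1.574]
force: [0.2, -0.8, -2.5]
opening: 0.701
finger_force: 66.6
```

>>> move_arm(slide=[[0.003, -0.002, 0], [0.005, -0.003, 0], [0.005, -0.003, 0]], twist=[[0, 0, 0], [0, 0, 0], [0, 0, 0]], fingers=[0.05, 0.05, 0.05])

```text
clock: 9.3
tcp_pos: [404.3, 315.6, 197.0]
tool_rot: [-3.14, 0.002, 1.571]
force: [-0.3, 0.1, -1.8]
opening: 0.702
finger_force: 66.5
```

>>> move_arm(slide=[[0, 0, 0.04], [0, 0, 0.08], [0, 0, 0.105], [0, 0, 0.115], [0, 0, 0.117]], twist=[[0, 0, 0], [0, 0, 0], [0, 0, 0], [0, 0, 0], [0, 0, 0]], fingers=[0.05, 0.05, 0.05, 0.05, 0.05])

```text
clock: 9.8
tcp_pos: [404.4, 315.3, 80.3]
tool_rot: [-3.14, 0.002, 1.57]
force: [-0.6, 0.3, -1.6]
opening: 0.7
finger_force: 66.5
```

>>> move_arm(slide=[[0, 0, 0.001], [0, 0, 0.002], [0, 0, 0.002]], twist=[[0, 0, 0], [0, 0, 0], [0, 0, 0]], fingers=[0.05, 0.05, 0.05])

```text
clock: 10.1
tcp_pos: [405.1, 317.6, 80.6]
tool_rot: [3.14, -0.002, 1.572]
force: [0.2, 0.2, -1.7]
opening: 0.696
finger_force: 66.5
```

>>> move_arm(slide=[[0, 0, 0.001], [0, 0, 0.002], [0, 0, 0.002]], twist=[[0, 0, 0], [0, 0, 0], [0, 0, 0]], fingers=[0.05, 0.05, 0.05])

```text
clock: 10.4
tcp_pos: [404.6, 317.4, 78.0]
tool_rot: [3.141, -0.001, 1.572]
force: [-0.8, -0.4, 1.3]
opening: 0.696
finger_force: 66.9
```

>>> move_arm(slide=[[0, 0, 0], [0, 0, 0], [0, 0, 0], [0, 0, -0.04], [0, 0, -0.08]], twist=[[0, 0, 0], [0, 0, 0], [0, 0, 0], [0, 0, 0], [0, 0, 0]], fingers=[0.0854, 0.0854, 0.0854, 0.0854, 0.0854])

```text
clock: 10.9
tcp_pos: [403.5, 316.2, 157.1]
tool_rot: [-3.139, 0.002, 1.572]
force: [0.9, 1.7, 0.0]
opening: 1.001
finger_force: 0.0
```

>>> move_arm(slide=[[-0.0, 0.0, -0.04], [-0.03, 0.012, -0.06], [-0.075, 0.03, -0.06], [-0.12, 0.05, -0.06], [-0.165, 0.07, -0.06]], twist=[[0, 0, 0], [0, 0, 0], [0, 0, 0], [0, 0, 0], [0, 0, 0]], fingers=[0.0854, 0.0854, 0.0854, 0.0854, 0.0854])

```text
clock: 11.4
tcp_pos: [475.1, 150.5, 217.8]
tool_rot: [3.14, -0.001, 1.573]
force: [0.1, -0.2, -0.0]
opening: 0.998
finger_force: 0.0
```

>>> move_arm(slide=[[-0.045, 0.02, 0], [-0.095, 0.045, 0], [-0.095, 0.045, 0], [-0.095, 0.045, 0]], twist=[[0, 0, 0], [0, 0, 0], [0, 0, 0], [0, 0, 0]], fingers=[0.0854, 0.0854, 0.0854, 0.0854])

```text
clock: 11.8
tcp_pos: [520.0, 55.1, 217.3]
tool_rot: [3.141, 0.0, 1.567]
force: [0.6, 1.1, -0.2]
opening: 1.001
finger_force: 0.0
```

```bash
python3 - <<'E'
from h import *
from rig import robot
s=robot.read_state(); c=snap("wrist"); print(s["tcp_pos"],s["tool_rot"],s["joints"].round(2)); np.savez("wst.npz",p=s["tcp_pos"],r=s["tool_rot"])
t=snap("top")
cv2.imwrite("pics/w3.png",np.hstack([cv2.resize(i["pixels"][:,:,::-1],(400,300),interpolation=cv2.INTER_AREA) for i in (c,t)]))
E
```

```text
[520.03408163  55.13975739 217.31986263] [3.14148363e+00 2.03787486e-04 1.56733817e+00] [-0.66  0.05  0.52  1.8  -0.03  1.29 -0.13]
```

View pics/w3.png

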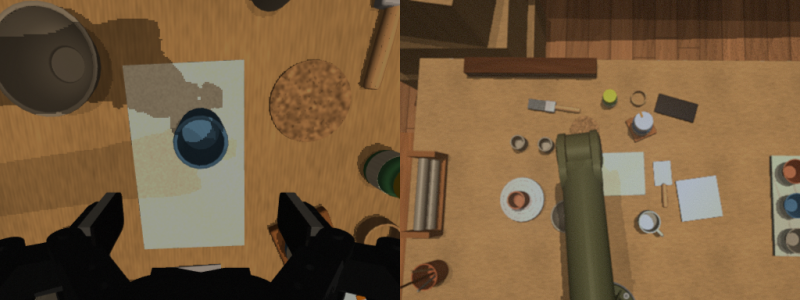

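```bash
python3 - <<'E'
from h import *
np.set_printoptions(suppress=True,precision=1)
w=np.load("wst.npz"); c=wcam(load("wrist"),w["p"],w["r"])
print(plane(c,(257,180.5),80),"mat",plane(c,(397,127),4))
E
```

```text
[520.2  57.6  80. ] mat [667.5  97.    4. ]
```

>>> move_arm(slide=[[0.001, 0, 0.045], [0.002, 0, 0.09], [0.002, 0, 0.135], [0.002, 0, 0.17], [0.002, 0, 0.178]], twist=[[0, 0, 0], [0, 0, 0], [0, 0, 0], [0, 0, 0], [0, 0, 0]], fingers=[0.0854, 0.0854, 0.0854, 0.0854, 0.0854])

```text
clock: 12.4
tcp_pos: [515.5, 60.9, 35.3]
tool_rot: [-3.134, 0.001, 1.575]
force: [-1.0, 1.7, 0.2]
opening: 0.999
finger_force: 0.0
```

>>> move_arm(slide=[[0, 0, 0], [0, 0, 0], [0, 0, 0], [0, 0, 0], [0, 0, 0]], twist=[[0, 0, 0], [0, 0, 0], [0, 0, 0], [0, 0, 0], [0, 0, 0]], fingers=[0.05, 0.05, 0.05, 0.05, 0.05])

```text
clock: 12.9
tcp_pos: [521.0, 59.8, 41.1]
tool_rot: [3.139, -0.002, 1.572]
force: [-1.2, 1.4, 6.7]
opening: 0.719
finger_force: 66.0
```

>>> move_arm(slide=[[0, 0, -0.04], [0, 0, -0.085], [0, 0, -0.13], [0, 0, -0.15], [0, 0, -0.15]], twist=[[0, 0, 0], [0, 0, 0], [0, 0, 0], [0, 0, 0], [0, 0, 0]], fingers=[0.05, 0.05, 0.05, 0.05, 0.05])

```text
clock: 13.4
tcp_pos: [521.8, 59.3, 193.0]
tool_rot: [3.135, -0.003, 1.571]
force: [-0.1, -0.4, -2.2]
opening: 0.718
finger_force: 67.1
```

>>> move_arm(slide=[[-0.03, -0.008, 0], [-0.07, -0.018, 0], [-0.115, -0.03, 0], [-0.16, -0.042, 0], [-0.205, -0.054, 0]], twist=[[0, 0, 0], [0, 0, 0], [0, 0, 0], [0, 0, 0], [0, 0, 0]], fingers=[0.05, 0.05, 0.05, 0.05, 0.05])

```text
clock: 13.9
tcp_pos: [463.9, -147.3, 187.5]
tool_rot: [-3.139, -0.0, 1.572]
force: [2.2, -1.1, -1.4]
opening: 0.716
finger_force: 67.0
```

>>> move_arm(slide=[[-0.045, -0.012, 0], [-0.09, -0.024, 0], [-0.13, -0.035, 0], [-0.165, -0.044, 0], [-0.188, -0.05, 0]], twist=[[0, 0, 0], [0, 0, 0], [0, 0, 0], [0, 0, 0], [0, 0, 0]], fingers=[0.05, 0.05, 0.05, 0.05, 0.05])

```text
clock: 14.4
tcp_pos: [413.3, -336.5, 187.7]
tool_rot: [-3.139, 0.0, 1.568]
force: [1.4, 0.7, -1.2]
opening: 0.721
finger_force: 67.0
```

>>> move_arm(slide=[[0, 0, 0.0], [0, 0, 0.03], [0, 0, 0.07], [0, 0, 0.11], [0, 0, 0.125]], twist=[[0, 0, 0], [0, 0, 0], [0, 0, 0], [0, 0, 0], [0, 0, 0]], fingers=[0.05, 0.05, 0.05, 0.05, 0.05])

```text
clock: 14.9
tcp_pos: [413.1, -330.5, 59.5]
tool_rot: [-3.134, -0.004, 1.572]
force: [0.0, 2.2, -1.8]
opening: 0.719
finger_force: 66.9
```

>>> move_arm(slide=[[0, 0, 0.003], [0, 0, 0.006], [0, 0, 0.006]], twist=[[0, 0, 0], [0, 0, 0], [0, 0, 0]], fingers=[0.05, 0.05, 0.05])

```text
clock: 15.2
tcp_pos: [417.0, -334.5, 59.6]
tool_rot: [3.139, 0.001, 1.572]
force: [-0.9, -0.8, -1.9]
opening: 0.72
finger_force: 67.0
```

>>> move_arm(slide=[[0, 0, 0.003], [0, 0, 0.005], [0, 0, 0.006], [0, 0, 0.006]], twist=[[0, 0, 0], [0, 0, 0], [0, 0, 0], [0, 0, 0]], fingers=[0.05, 0.05, 0.05, 0.05])

```text
clock: 15.6
tcp_pos: [416.5, -334.1, 53.2]
tool_rot: [3.14, -0.0, 1.572]
force: [-1.7, 1.8, 4.3]
opening: 0.714
finger_force: 67.5
```

>>> move_arm(slide=[[0, 0, 0.001], [0, 0, 0.001]], twist=[[0, 0, 0], [0, 0, 0]], fingers=[0.05, 0.05])

```text
clock: 15.8
tcp_pos: [416.5, -334.2, 53.1]
tool_rot: [3.14, -0.001, 1.572]
force: [-4.0, 3.4, 14.1]
opening: 0.722
finger_force: 68.5
```

>>> move_arm(slide=[[0, 0, 0], [0, 0, 0], [0, 0, 0], [0, 0, -0.04], [0, 0, -0.085]], twist=[[0, 0, 0], [0, 0, 0], [0, 0, 0], [0, 0, 0], [0, 0, 0]], fingers=[0.0854, 0.0854, 0.0854, 0.0854, 0.0854])

```text
clock: 16.3
tcp_pos: [414.6, -333.1, 135.6]
tool_rot: [-3.137, -0.001, 1.571]
force: [0.5, -0.3, 1.0]
opening: 1.005
finger_force: 0.0
```

>>> move_arm(slide=[[0, 0, -0.04], [0.02, 0.025, -0.07], [0.05, 0.06, -0.085], [0.08, 0.095, -0.085], [0.11, 0.135, -0.085]], twist=[[0, 0, 0], [0, 0, 0], [0, 0, 0], [0, 0, 0], [0, 0, 0]], fingers=[0.0854, 0.0854, 0.0854, 0.0854, 0.0854])

```text
clock: 16.8
tcp_pos: [552.2, -222.9, 222.3]
tool_rot: [3.139, -0.001, 1.571]
force: [0.9, -0.5, -0.6]
opening: 1.003
finger_force: 0.0
```

>>> move_arm(slide=[[0.03, 0.038, 0], [0.06, 0.075, 0], [0.09, 0.113, 0], [0.104, 0.129, 0], [0.104, 0.129, 0]], twist=[[0, 0, 0], [0, 0, 0], [0, 0, 0], [0, 0, 0], [0, 0, 0]], fingers=[0.0854, 0.0854, 0.0854, 0.0854, 0.0854])

```text
clock: 17.3
tcp_pos: [682.3, -114.5, 219.4]
tool_rot: [-3.14, -0.001, 1.579]
force: [-0.1, 0.2, -0.9]
opening: 1.0
finger_force: 0.0
```

>>> move_arm(slide=[[0, 0, 0], [0, 0, 0]], twist=[[0, 0, 0], [0, 0, 0]], fingers=[0.0854, 0.0854])

```text
clock: 17.5
tcp_pos: [678.8, -121.7, 221.4]
tool_rot: [-3.141, 0.001, 1.569]
force: [-0.8, -0.3, -0.2]
opening: 0.998
finger_force: 0.0
```

```bash
python3 - <<'E'
from h import *
from rig import robot
s=robot.read_state(); c=snap("wrist"); print(s["tcp_pos"],s["tool_rot"],s["joints"].round(2)); np.savez("wst.npz",p=s["tcp_pos"],r=s["tool_rot"])
t=snap("top")
cv2.imwrite("pics/w4.png",np.hstack([cv2.resize(i["pixels"][:,:,::-1],(400,300),interpolation=cv2.INTER_AREA) for i in (c,t)]))
a=np.zeros((600,800,3),np.uint8); a[:384,:512]=c["pixels"][:,:,::-1]; a[384:,:288]=cv2.resize(t["pixels"],(288,216))[:,:,::-1]
cv2.imwrite("pics/w4.png",a)
E
```

```text
[ 678.77677764 -121.6854524   221.41317563] [-3.14121305e+00  7.76829698e-04  1.56920300e+00] [-0.39  0.49  0.77  1.38 -0.34  1.41  0.37]
```

View pics/w4.png

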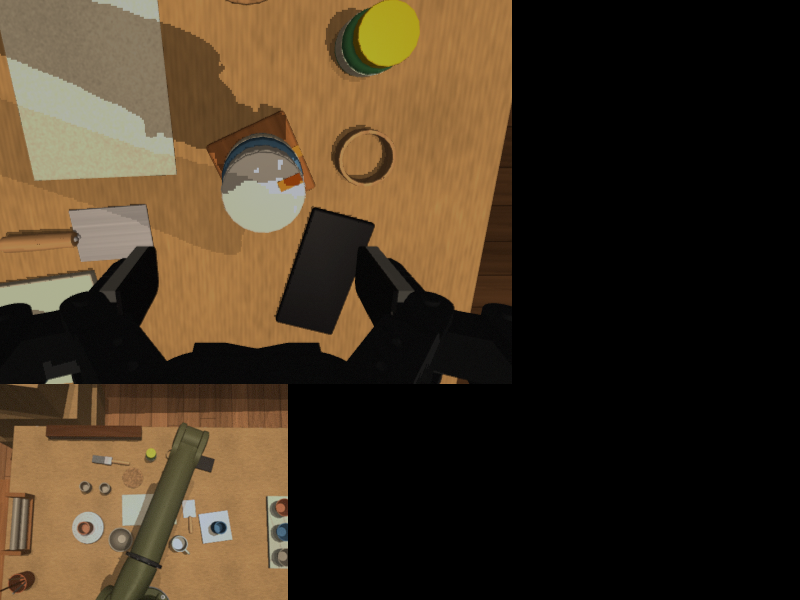

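```bash
python3 - <<'E'
from h import *
np.set_printoptions(suppress=True,precision=1)
w=np.load("wst.npz"); c=wcam(load("wrist"),w["p"],w["r"]);t=load("top")
print(plane(c,(263.5,191),122),plane(c,(291,182),122),"standmark",plane(c,(298,151),15))
print(tri([ray(c,(263.5,191)),ray(dict(t),cc((312,157),(98,92)))]), proj(c,[681,-120.5,122]))
E
```

```text
[ 683.7 -118.5  122. ] [ 704.2 -111.6  122. ] standmark [ 722.  -103.7   15. ]
(array([ 683.7, -122.5,  105.6]), [np.float64(0.5170244760429739), np.float64(0.5170244760428874)]) [259.9 193.6]
```

>>> move_arm(slide=[[0.001, 0.002, 0.03], [0.002, 0.004, 0.06], [0.002, 0.004, 0.09], [0.002, 0.004, 0.12], [0.002, 0.004, 0.133]], twist=[[0, 0, 0], [0, 0, 0], [0, 0, 0], [0, 0, 0], [0, 0, 0]], fingers=[0.0854, 0.0854, 0.0854, 0.0854, 0.0854])

```text
clock: 18.1
tcp_pos: [681.5, -118.0, 85.6]
tool_rot: [-3.138, -0.001, 1.57]
force: [-1.0, 0.1, -0.3]
opening: 1.0
finger_force: 0.0
```

>>> move_arm(slide=[[0, 0, 0], [0, 0, 0], [0, 0, 0]], twist=[[0, 0, 0], [0, 0, 0], [0, 0, 0]], fingers=[0.072, 0.072, 0.072])

```text
clock: 18.4
tcp_pos: [685.0, -118.3, 90.6]
tool_rot: [3.138, 0.0, 1.571]
force: [-0.0, 0.1, 1.1]
opening: 0.845
finger_force: 0.0
```

```bash
python3 - <<'E'
from h import *
from rig import robot
s=robot.read_state(); c=snap("wrist"); print(s["tcp_pos"],s["tool_rot"],s["force"]); np.savez("wst.npz",p=s["tcp_pos"],r=s["tool_rot"])
cv2.imwrite("pics/w5.png",c["pixels"][:,:,::-1])
E
```

```text
[ 684.99115462 -118.30394053   90.57653601] [3.13817468e+00 3.27680372e-04 1.57145550e+00] [-0.01470974  0.06983467  1.08217574]
```

View pics/w5.png

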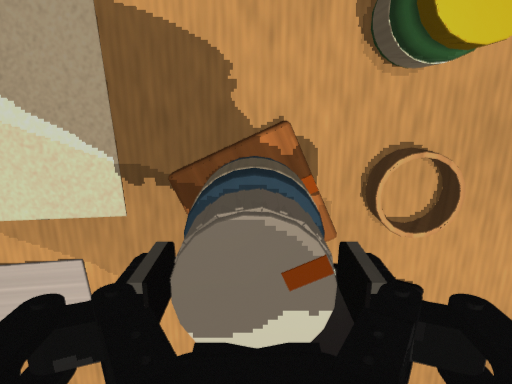

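```bash
python3 - <<'E'
from h import *
w=np.load("wst.npz"); c=wcam(load("wrist"),w["p"],w["r"])
print(plane(c,(254.5,280),122).round(1),proj(c,[685,-118.3,122]))
print([plane(c,p,122).round(1) for p in [(172,280),(337,280),(254,347),(254,208)]])
E
```

```text
[ 683.8 -114.3  122. ] [257.58261709 289.42260347]
[array([ 653.2, -114.3,  122. ]), array([ 714.5, -114.4,  122. ]), array([ 683.6, -144. ,  122. ]), array([683.7, -86.3, 122. ])]
```

>>> move_arm(slide=[[0, -0.001, 0.003], [0, -0.001, 0.003], [0, -0.001, 0.003], [0, -0.001, 0.003], [0, -0.001, 0.003]], twist=[[0, 0, 0], [0, 0, 0], [0, 0, 0], [0, 0, 0], [0, 0, 0]], fingers=[0.072, 0.05, 0.05, 0.05, 0.05])

```text
clock: 18.95
tcp_pos: [683.2, -117.8, 86.4]
tool_rot: [3.14, -0.0, 1.572]
force: [-1.6, 0.8, 5.5]
opening: 0.741
finger_force: 64.3
```

>>> move_arm(slide=[[0, 0, 0.003], [0, 0, 0.006], [0, 0, 0.009], [0, 0, 0.0105], [0, 0, 0.0105]], twist=[[0, 0, 0], [0, 0, 0], [0, 0, 0], [0, 0, 0], [0, 0, 0]], fingers=[0.05, 0.05, 0.05, 0.05, 0.05])

```text
clock: 19.45
tcp_pos: [683.3, -117.8, 76.6]
tool_rot: [3.14, -0.0, 1.572]
force: [-3.2, 0.7, 10.0]
opening: 0.745
finger_force: 64.7
```

>>> move_arm(slide=[[0, 0, 0], [0, 0, 0], [0, 0, 0], [0, 0, 0], [0, 0, 0]], twist=[[0, 0, -0.08], [0, 0, -0.2], [0, 0, -0.32], [0, 0, -0.44], [0, 0, -0.56]], fingers=[0.05, 0.05, 0.05, 0.05, 0.05])

```text
clock: 19.95
tcp_pos: [683.8, -118.3, 77.2]
tool_rot: [3.139, 0.002, 2.136]
force: [-3.1, 0.3, 9.3]
opening: 0.747
finger_force: 64.7
```

>>> move_arm(slide=[[0, 0, 0], [0, 0, 0], [0, 0, 0], [0, 0, 0], [0, 0, 0]], twist=[[0, 0, -0.14], [0, 0, -0.28], [0, 0, -0.42], [0, 0, -0.56], [0, 0, -0.7]], fingers=[0.05, 0.05, 0.05, 0.05, 0.05])

```text
clock: 20.45
tcp_pos: [682.1, -119.0, 76.6]
tool_rot: [-3.141, -0.0, 2.836]
force: [-6.2, -1.9, 10.9]
opening: 0.743
finger_force: 64.6
```

>>> move_arm(slide=[[0, 0, 0], [0, 0, 0], [0, 0, 0]], twist=[[0, 0, -0.05], [0, 0, -0.1], [0, 0, -0.1]], fingers=[0.05, 0.05, 0.05])

```text
clock: 20.75
tcp_pos: [682.1, -119.3, 76.7]
tool_rot: [-3.141, -0.0, 2.932]
force: [-5.5, -0.6, 10.0]
opening: 0.745
finger_force: 64.8
```

```bash
python3 - <<'E'
from h import *
from rig import robot
s=robot.read_state(); c=snap("wrist"); sc=snap("scene"); print(s["tcp_pos"],s["tool_rot"],s["force"],s["ft_torque"],s["joints"].round(2))
cells("pics/w6.png",[(c,256,250),(sc,228,232)],400,4,2)
E
```

```text
[ 682.14694214 -119.29863851   76.65050337] [-3.14074235e+00 -3.50772760e-04  2.93157967e+00] [-5.49536791 -0.55703258  9.95977236] [-0.1468884   1.06083377  0.07210606] [-0.18  0.54  0.43  1.52 -0.24  1.14  1.66]
```

View pics/w6.png

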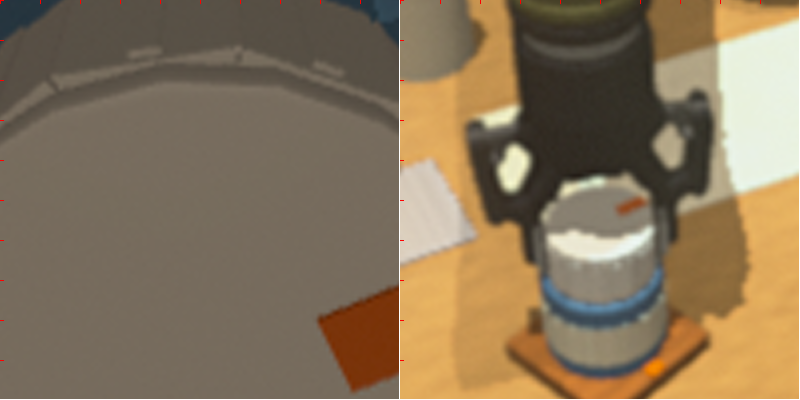

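>>> move_arm(slide=[[0, 0, -0.01], [0, 0, -0.025], [0, 0, -0.05], [0, 0, -0.08], [0, 0, -0.1]], twist=[[0, 0, 0], [0, 0, 0], [0, 0, 0], [0, 0, 0], [0, 0, 0]], fingers=[0.05, 0.05, 0.05, 0.05, 0.05])

```text
clock: 21.35
tcp_pos: [683.5, -117.5, 177.1]
tool_rot: [3.141, 0.002, 2.932]
force: [0.2, 0.3, 0.5]
opening: 0.748
finger_force: 66.0
```

>>> move_arm(slide=[[0.01, 0.035, 0], [0.023, 0.08, 0], [0.036, 0.125, 0], [0.049, 0.17, 0], [0.059, 0.206, 0]], twist=[[0, 0, 0], [0, 0, 0], [0, 0, 0], [0, 0, 0], [0, 0, 0]], fingers=[0.05, 0.05, 0.05, 0.05, 0.05])

```text
clock: 21.85
tcp_pos: [667.2, 100.4, 174.9]
tool_rot: [3.14, -0.001, 2.935]
force: [0.2, 0.1, 0.3]
opening: 0.744
finger_force: 66.0
```

>>> move_arm(slide=[[0, 0, 0], [0, 0, 0]], twist=[[0, 0, 0], [0, 0, 0]], fingers=[0.05, 0.05])

```text
clock: 22.05
tcp_pos: [667.6, 97.9, 174.7]
tool_rot: [-3.142, -0.0, 2.935]
force: [0.5, -1.0, -0.2]
opening: 0.743
finger_force: 66.0
```

```bash
python3 - <<'E'
from h import *
from rig import robot
s=robot.read_state(); c=snap("wrist"); sc=snap("scene"); print(s["tcp_pos"],s["tool_rot"],s["force"]); np.savez("wst.npz",p=s["tcp_pos"],r=s["tool_rot"])
a=np.hstack([cv2.resize(i["pixels"][:,:,::-1],(400,300),interpolation=cv2.INTER_AREA) for i in (c,sc)]); cv2.imwrite("pics/w7.png",a)
E
```

```text
[667.64238967  97.93729196 174.6796311 ] [-3.14154295e+00 -3.70644928e-04  2.93506287e+00] [ 0.50774603 -0.96199038 -0.22782666]
```

View pics/w7.png

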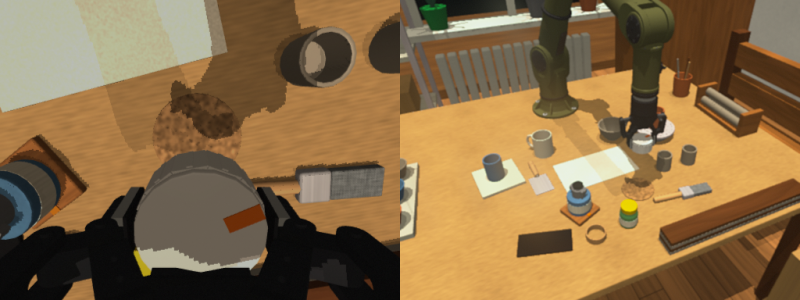

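>>> move_arm(slide=[[0, -0.002, 0.04], [0, -0.002, 0.085], [0, -0.002, 0.125], [0, -0.002, 0.15], [0, -0.002, 0.16]], twist=[[0, 0, 0], [0, 0, 0], [0, 0, 0], [0, 0, 0], [0, 0, 0]], fingers=[0.05, 0.05, 0.05, 0.05, 0.05])

```text
clock: 22.65
tcp_pos: [665.5, 91.3, 11.5]
tool_rot: [-3.138, -0.005, 2.929]
force: [0.7, -0.4, -1.2]
opening: 0.74
finger_force: 66.0
```

>>> move_arm(slide=[[0, 0, 0.002], [0, 0, 0.005], [0, 0, 0.007], [0, 0, 0.008]], twist=[[0, 0, 0], [0, 0, 0], [0, 0, 0], [0, 0, 0]], fingers=[0.05, 0.05, 0.05, 0.05])

```text
clock: 23.05
tcp_pos: [668.6, 94.3, 8.2]
tool_rot: [3.14, 0.002, 2.932]
force: [-0.7, 0.3, 0.7]
opening: 0.743
finger_force: 66.0
```

>>> move_arm(slide=[[0, 0, 0.001], [0, 0, 0.002], [0, 0, 0.003], [0, 0, 0.003]], twist=[[0, 0, 0], [0, 0, 0], [0, 0, 0], [0, 0, 0]], fingers=[0.05, 0.05, 0.05, 0.05])

```text
clock: 23.45
tcp_pos: [667.5, 94.2, 3.7]
tool_rot: [3.142, -0.0, 2.932]
force: [0.2, 0.8, 0.3]
opening: 0.748
finger_force: 66.0
```

>>> move_arm(slide=[[0, 0, 0.001], [0, 0, 0.0015], [0, 0, 0.0015]], twist=[[0, 0, 0], [0, 0, 0], [0, 0, 0]], fingers=[0.05, 0.05, 0.05])

```text
clock: 23.75
tcp_pos: [667.7, 94.1, 2.8]
tool_rot: [3.141, 0.0, 2.932]
force: [-1.0, 0.4, 3.1]
opening: 0.744
finger_force: 66.2
```

>>> move_arm(slide=[[0, 0, 0], [0, 0, 0], [0, 0, 0], [0, 0, -0.035], [0, 0, -0.08]], twist=[[0, 0, 0], [0, 0, 0], [0, 0, 0], [0, 0, 0], [0, 0, 0]], fingers=[0.0854, 0.0854, 0.0854, 0.0854, 0.0854])

```text
clock: 24.25
tcp_pos: [665.2, 93.9, 80.1]
tool_rot: [-3.139, -0.006, 2.932]
force: [1.5, 0.3, -0.6]
opening: 0.998
finger_force: 0.0
```

>>> move_arm(slide=[[0, 0, -0.04], [0.01, 0.014, -0.08], [0.034, 0.045, -0.1], [0.061, 0.081, -0.1], [0.091, 0.121, -0.1]], twist=[[0, 0, 0.14], [0, 0, 0.28], [0, 0, 0.42], [0, 0, 0.56], [0, 0, 0.7]], fingers=[0.0854, 0.0854, 0.0854, 0.0854, 0.0854])

```text
clock: 24.75
tcp_pos: [604.1, 231.6, 183.7]
tool_rot: [3.139, 0.001, 2.223]
force: [0.5, 1.6, 0.2]
opening: 1.0
finger_force: 0.0
```

>>> move_arm(slide=[[0, 0, 0], [0, 0, 0], [0, 0, 0], [0, 0, 0], [0, 0, 0]], twist=[[0, 0, 0.14], [0, 0, 0.28], [0, 0, 0.42], [0, 0, 0.56], [0, 0, 0.66]], fingers=[0.0854, 0.0854, 0.0854, 0.0854, 0.0854])

```text
clock: 25.25
tcp_pos: [603.7, 231.5, 182.2]
tool_rot: [3.142, 0.0, 1.567]
force: [0.7, 0.1, 0.1]
opening: 0.999
finger_force: 0.0
```

```bash
python3 - <<'E'
from h import *
from rig import robot
s=robot.read_state(); c=snap("wrist"); sc=snap("top"); print(s["tcp_pos"],s["tool_rot"],s["force"]); np.savez("wst.npz",p=s["tcp_pos"],r=s["tool_rot"])
a=np.hstack([cv2.resize(i["pixels"][:,:,::-1],(400,300),interpolation=cv2.INTER_AREA) for i in (c,sc)]); cv2.imwrite("pics/w8.png",a)
E
```

```text
[603.66311869 231.48091925 182.21494937] [3.14156254e+00 9.31414116e-05 1.56697598e+00] [0.74874244 0.10558079 0.08865606]
```

View pics/w8.png

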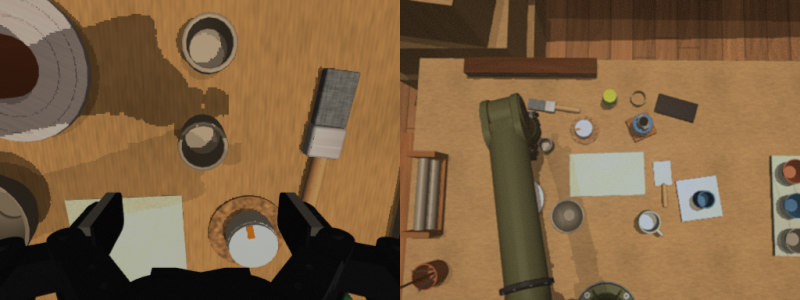

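```bash
python3 - <<'E'
from h import *
w=np.load("wst.npz"); c=wcam(load("wrist"),w["p"],w["r"])
print(plane(c,(261,184),62).round(1),plane(c,(267.5,54),62).round(1),plane(c,(253*1.28,241*1.28),38).round(1))
E
```

```text
[607.  235.1  62. ] [611.8 333.1  62. ] [669.4 102.4  38. ]
```

>>> move_arm(slide=[[0.001, 0.001, 0.04], [0.002, 0.002, 0.085], [0.002, 0.002, 0.125], [0.002, 0.002, 0.15], [0.002, 0.002, 0.162]], twist=[[0, 0, 0], [0, 0, 0], [0, 0, 0], [0, 0, 0], [0, 0, 0]], fingers=[0.0854, 0.0854, 0.0854, 0.0854, 0.0854])

```text
clock: 25.85
tcp_pos: [603.8, 232.8, 17.2]
tool_rot: [-3.137, 0.002, 1.574]
force: [-0.3, 0.1, 0.7]
opening: 1.001
finger_force: 0.0
```

>>> move_arm(slide=[[0, 0, 0], [0, 0, 0], [0, 0, 0], [0, 0, 0], [0, 0, 0]], twist=[[0, 0, 0], [0, 0, 0], [0, 0, 0], [0, 0, 0], [0, 0, 0]], fingers=[0.04, 0.04, 0.04, 0.04, 0.04])

```text
clock: 26.35
tcp_pos: [607.4, 234.0, 22.6]
tool_rot: [3.138, -0.002, 1.572]
force: [0.3, 0.0, 6.4]
opening: 0.616
finger_force: 63.4
```

>>> move_arm(slide=[[0, 0, -0.03], [0, 0, -0.07], [0, 0, -0.1], [0, 0, -0.12], [0, 0, -0.12]], twist=[[0, 0, 0], [0, 0, 0], [0, 0, 0], [0, 0, 0], [0, 0, 0]], fingers=[0.04, 0.04, 0.04, 0.04, 0.04])

```text
clock: 26.85
tcp_pos: [607.7, 234.1, 144.0]
tool_rot: [3.136, -0.003, 1.572]
force: [0.0, 0.3, -0.7]
opening: 0.617
finger_force: 63.4
```

>>> move_arm(slide=[[-0.03, -0.011, 0], [-0.075, -0.028, 0], [-0.12, -0.044, 0], [-0.165, -0.06, 0], [-0.205, -0.075, 0]], twist=[[0, 0, 0], [0, 0, 0], [0, 0, 0], [0, 0, 0], [0, 0, 0]], fingers=[0.04, 0.04, 0.04, 0.04, 0.04])

```text
clock: 27.35
tcp_pos: [528.8, 26.0, 138.7]
tool_rot: [-3.139, 0.001, 1.571]
force: [0.2, -1.5, -1.1]
opening: 0.616
finger_force: 63.5
```

>>> move_arm(slide=[[-0.045, -0.016, 0], [-0.087, -0.032, 0.0], [-0.087, -0.032, 0.03], [-0.087, -0.032, 0.07], [-0.087, -0.032, 0.1]], twist=[[0, 0, 0], [0, 0, 0], [0, 0, 0], [0, 0, 0], [0, 0, 0]], fingers=[0.04, 0.04, 0.04, 0.04, 0.04])

```text
clock: 27.85
tcp_pos: [497.0, -58.8, 37.6]
tool_rot: [-3.139, -0.001, 1.571]
force: [0.5, 0.8, -1.2]
opening: 0.615
finger_force: 63.5
```

>>> move_arm(slide=[[0, 0, 0.008], [0, 0, 0.014], [0, 0, 0.016], [0, 0, 0.016]], twist=[[0, 0, 0], [0, 0, 0], [0, 0, 0], [0, 0, 0]], fingers=[0.04, 0.04, 0.04, 0.04])

```text
clock: 28.25
tcp_pos: [500.0, -58.6, 25.2]
tool_rot: [3.14, -0.0, 1.572]
force: [-0.2, 0.6, -0.6]
opening: 0.615
finger_force: 63.4
```

>>> move_arm(slide=[[0, 0, 0.001], [0, 0, 0.002], [0, 0, 0.002]], twist=[[0, 0, 0], [0, 0, 0], [0, 0, 0]], fingers=[0.04, 0.04, 0.04])

```text
clock: 28.55
tcp_pos: [499.4, -58.5, 22.7]
tool_rot: [3.141, -0.0, 1.572]
force: [0.3, -1.2, -1.2]
opening: 0.621
finger_force: 63.4
```

>>> move_arm(slide=[[0, 0, 0.001], [0, 0, 0.001]], twist=[[0, 0, 0], [0, 0, 0]], fingers=[0.04, 0.04])

```text
clock: 28.75
tcp_pos: [499.5, -58.6, 22.5]
tool_rot: [3.141, -0.001, 1.572]
force: [-4.0, 0.5, 9.1]
opening: 0.618
finger_force: 64.4
```

>>> move_arm(slide=[[0, 0, 0], [0, 0, 0], [0, 0, 0], [0, 0, -0.04], [0, 0, -0.08]], twist=[[0, 0, 0], [0, 0, 0], [0, 0, 0], [0, 0, 0], [0, 0, 0]], fingers=[0.0854, 0.0854, 0.0854, 0.0854, 0.0854])

```text
clock: 29.25
tcp_pos: [497.8, -58.9, 101.2]
tool_rot: [-3.138, 0.001, 1.571]
force: [1.3, 1.2, 0.5]
opening: 1.0
finger_force: 0.0
```

>>> move_arm(slide=[[0.01, 0.003, -0.04], [0.04, 0.011, -0.07], [0.085, 0.024, -0.08], [0.13, 0.037, -0.08], [0.175, 0.05, -0.08]], twist=[[0, 0, 0], [0, 0, 0], [0, 0, 0], [0, 0, 0], [0, 0, 0]], fingers=[0.0854, 0.0854, 0.0854, 0.0854, 0.0854])

```text
clock: 29.75
tcp_pos: [549.5, 118.3, 182.2]
tool_rot: [3.14, -0.001, 1.572]
force: [0.8, -0.0, 0.8]
opening: 1.002
finger_force: 0.0
```

>>> move_arm(slide=[[0.045, 0.013, 0], [0.09, 0.026, 0], [0.135, 0.039, 0], [0.18, 0.052, 0], [0.215, 0.062, 0]], twist=[[0, 0, 0], [0, 0, 0], [0, 0, 0], [0, 0, 0], [0, 0, 0]], fingers=[0.0854, 0.0854, 0.0854, 0.0854, 0.0854])

```text
clock: 30.25
tcp_pos: [610.3, 335.2, 180.5]
tool_rot: [-3.141, -0.001, 1.574]
force: [1.1, -0.1, -0.9]
opening: 0.995
finger_force: 0.0
```

>>> move_arm(slide=[[0, 0, 0], [0, 0, 0]], twist=[[0, 0, 0], [0, 0, 0]], fingers=[0.0854, 0.0854])

```text
clock: 30.45
tcp_pos: [610.2, 332.1, 180.2]
tool_rot: [-3.141, 0.002, 1.574]
force: [-0.4, -0.5, -0.3]
opening: 1.001
finger_force: 0.0
```

```bash
python3 - <<'E'
from h import *
from rig import robot
s=robot.read_state(); c=snap("wrist"); sc=snap("scene"); print(s["tcp_pos"],s["tool_rot"],s["force"],s["joints"].round(2)); np.savez("wst.npz",p=s["tcp_pos"],r=s["tool_rot"])
a=np.hstack([cv2.resize(i["pixels"][:,:,::-1],(400,300),interpolation=cv2.INTER_AREA) for i in (c,sc)]); cv2.imwrite("pics/w9.png",a)
E
```

```text
[610.23232954 332.06708141 180.20554536] [-3.14065121e+00  1.73685657e-03  1.57367882e+00] [-0.39776336 -0.54939983 -0.26954441] [-0.92  0.48  0.53  1.41 -0.24  1.32 -0.37]
```

View pics/w9.png

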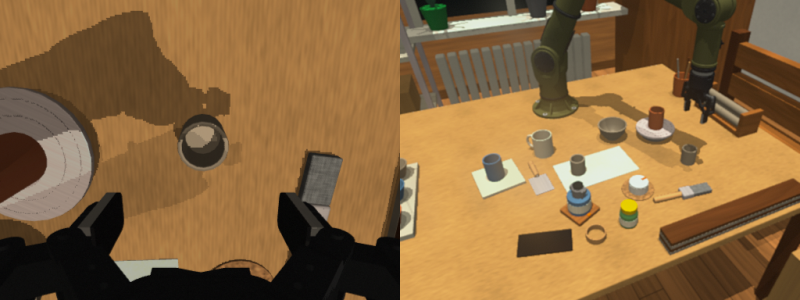

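>>> move_arm(slide=[[0.001, 0.001, 0.04], [0.002, 0.002, 0.085], [0.002, 0.002, 0.125], [0.002, 0.002, 0.15], [0.002, 0.002, 0.16]], twist=[[0, 0, 0], [0, 0, 0], [0, 0, 0], [0, 0, 0], [0, 0, 0]], fingers=[0.0854, 0.0854, 0.0854, 0.0854, 0.0854])

```text
clock: 31.05
tcp_pos: [611.0, 330.5, 18.5]
tool_rot: [-3.138, 0.003, 1.569]
force: [-0.4, 0.5, -1.0]
opening: 1.0
finger_force: 0.0
```

>>> move_arm(slide=[[0, 0, 0], [0, 0, 0], [0, 0, 0], [0, 0, 0], [0, 0, 0]], twist=[[0, 0, 0], [0, 0, 0], [0, 0, 0], [0, 0, 0], [0, 0, 0]], fingers=[0.04, 0.04, 0.04, 0.04, 0.04])

```text
clock: 31.55
tcp_pos: [614.5, 333.9, 24.1]
tool_rot: [3.138, -0.002, 1.572]
force: [0.8, -0.7, 6.7]
opening: 0.616
finger_force: 63.4
```

>>> move_arm(slide=[[0, 0, -0.03], [0, 0, -0.07], [0, 0, -0.1], [0, 0, -0.12], [0, 0, -0.12]], twist=[[0, 0, 0], [0, 0, 0], [0, 0, 0], [0, 0, 0], [0, 0, 0]], fingers=[0.04, 0.04, 0.04, 0.04, 0.04])

```text
clock: 32.05
tcp_pos: [614.8, 334.4, 145.8]
tool_rot: [3.135, -0.004, 1.572]
force: [0.2, -0.1, -1.1]
opening: 0.619
finger_force: 63.4
```

>>> move_arm(slide=[[-0.03, -0.012, 0], [-0.075, -0.03, 0], [-0.12, -0.048, 0], [-0.16, -0.064, 0], [-0.2, -0.08, 0]], twist=[[0, 0, 0], [0, 0, 0], [0, 0, 0], [0, 0, 0], [0, 0, 0]], fingers=[0.04, 0.04, 0.04, 0.04, 0.04])

```text
clock: 32.55
tcp_pos: [531.0, 131.5, 139.8]
tool_rot: [-3.14, 0.001, 1.572]
force: [0.5, -0.6, -0.8]
opening: 0.617
finger_force: 63.5
```

>>> move_arm(slide=[[-0.04, -0.016, 0], [-0.079, -0.031, 0.0], [-0.079, -0.031, 0.03], [-0.079, -0.031, 0.07], [-0.079, -0.031, 0.1]], twist=[[0, 0, 0], [0, 0, 0], [0, 0, 0], [0, 0, 0], [0, 0, 0]], fingers=[0.04, 0.04, 0.04, 0.04, 0.04])

```text
clock: 33.05
tcp_pos: [500.2, 54.0, 38.8]
tool_rot: [-3.14, -0.0, 1.571]
force: [-0.3, 0.2, -2.0]
opening: 0.618
finger_force: 63.5
```

>>> move_arm(slide=[[0, 0, 0.008], [0, 0, 0.014], [0, 0, 0.017], [0, 0, 0.017]], twist=[[0, 0, 0], [0, 0, 0], [0, 0, 0], [0, 0, 0]], fingers=[0.04, 0.04, 0.04, 0.04])

```text
clock: 33.45
tcp_pos: [502.7, 54.5, 25.1]
tool_rot: [3.14, -0.0, 1.572]
force: [-0.8, -0.4, -1.3]
opening: 0.614
finger_force: 63.4
```

>>> move_arm(slide=[[0, 0, 0.001], [0, 0, 0.001]], twist=[[0, 0, 0], [0, 0, 0]], fingers=[0.04, 0.04])

```text
clock: 33.65
tcp_pos: [502.6, 54.6, 24.1]
tool_rot: [3.14, -0.001, 1.572]
force: [-0.8, 0.9, 0.4]
opening: 0.617
finger_force: 63.5
```

>>> move_arm(slide=[[0, 0, 0], [0, 0, 0], [0, 0, 0], [0, 0, -0.04], [0, 0, -0.085]], twist=[[0, 0, 0], [0, 0, 0], [0, 0, 0], [0, 0, 0], [0, 0, 0]], fingers=[0.0854, 0.0854, 0.0854, 0.0854, 0.0854])

```text
clock: 34.15
tcp_pos: [500.4, 53.8, 107.9]
tool_rot: [-3.138, 0.002, 1.572]
force: [1.0, 1.1, 0.5]
opening: 1.0
finger_force: 0.0
```

>>> move_arm(slide=[[0, 0, -0.045], [0, 0, -0.09], [0.02, -0.008, -0.125], [0.06, -0.02, -0.14], [0.1, -0.035, -0.14]], twist=[[0, 0, 0], [0, 0, 0], [0, 0, 0], [0, 0, 0], [0, 0, 0]], fingers=[0.0854, 0.0854, 0.0854, 0.0854, 0.0854])

```text
clock: 34.65
tcp_pos: [468.4, 155.3, 251.9]
tool_rot: [3.136, -0.004, 1.569]
force: [0.5, 0.7, 0.5]
opening: 1.0
finger_force: 0.0
```

>>> move_arm(slide=[[0.04, -0.018, 0], [0.08, -0.036, 0], [0.12, -0.054, 0], [0.16, -0.072, 0], [0.2, -0.09, 0]], twist=[[0, 0, 0], [0, 0, 0], [0, 0, 0], [0, 0, 0], [0, 0, 0]], fingers=[0.0854, 0.0854, 0.0854, 0.0854, 0.0854])

```text
clock: 35.15
tcp_pos: [375.7, 355.6, 248.6]
tool_rot: [3.141, -0.001, 1.572]
force: [1.5, 1.0, -0.0]
opening: 0.998
finger_force: 0.0
```

>>> move_arm(slide=[[0.04, -0.018, 0], [0.08, -0.036, 0], [0.12, -0.054, 0], [0.16, -0.072, 0], [0.2, -0.09, 0]], twist=[[0, 0, 0], [0, 0, 0], [0, 0, 0], [0, 0, 0], [0, 0, 0]], fingers=[0.0854, 0.0854, 0.0854, 0.0854, 0.0854])

```text
clock: 35.65
tcp_pos: [285.6, 555.5, 248.4]
tool_rot: [3.141, -0.0, 1.572]
force: [1.4, 0.8, 0.5]
opening: 0.999
finger_force: 0.0
```

>>> move_arm(slide=[[0, 0, 0], [0, 0, 0], [0, 0, 0], [0, 0, 0], [0, 0, 0]], twist=[[0, 0, 0], [0, 0, 0], [0, 0, 0], [0, 0, 0], [0, 0, 0]], fingers=[0.0854, 0.0854, 0.0854, 0.0854, 0.0854])

```text
clock: 36.15
tcp_pos: [287.5, 553.1, 248.8]
tool_rot: [3.141, -0.001, 1.57]
force: [-0.5, 0.7, -0.1]
opening: 0.998
finger_force: 0.0
```

```bash
python3 - <<'E'
from h import *
t=snap("top"); s=snap("scene")
a=np.zeros((600,800,3),np.uint8)
a[:300]=cv2.resize(t["pixels"][100:300,100:500,::-1],(800,400),interpolation=cv2.INTER_CUBIC)[60:360]  # 2x, rows 130..280
a[300:]=cv2.resize(s["pixels"][130:280,60:460,::-1],(800,300),interpolation=cv2.INTER_CUBIC)
cv2.imwrite("pics/final.png",a)
E
```

```text
(no output)
```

View pics/final.png

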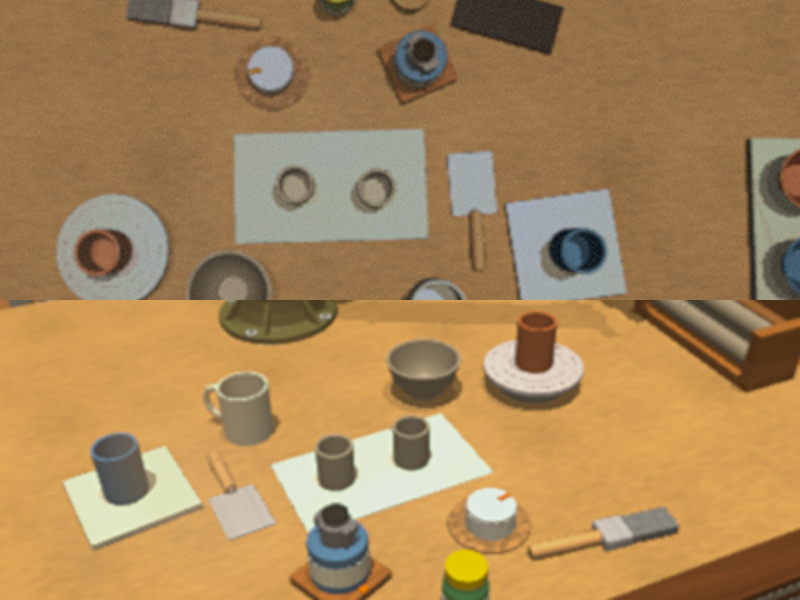

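```bash
python3 - <<'E'
from h import *
t,s=load("top"),load("scene")
T=lambda x,y:(100+x/2,130+y/2); S=lambda x,y:(60+x/2,130+(y-300)/2)
for n,p,z,q in [("glazed",(583,250),92,(118,449)),("raw",(100,252),120,(536,326)),("cap",(269,69),38,(492,503)),("cup1",(296,186),62,(336,446)),("cup2",(375,189),62,(411,429)),("mat",(271,73),4,(489,520)),("wheel",(112,250),40,(533,366)),("tile",(566,245),12,(133,496))]:
    print(n,plane(t,T(*p),z).round(),plane(s,S(*q),z).round())
E
```

```text
glazed [ 415. -339.   92.] [ 428. -335.   92.]
raw [402. 305. 120.] [422. 301. 120.]
cap [666.  93.  38.] [672.  95.  38.]
cup1 [496.  50.  62.] [505. -59.  62.]
cup2 [494. -61.  62.] [512.  51.  62.]
mat [666.  93.   4.] [667.  95.   4.]
wheel [403. 309.  40.] [413. 308.  40.]
tile [ 420. -337.   12.] [ 433. -333.   12.]
```

```bash
python3 -c "
from rig import workorder
print(workorder.finish_job())"
```

```text
the job is handed in; nothing more can be done
None
```

I handed the job in at about 36 s. The last pictures show the cap upright on the cork mat, the glazed pot on the tile and the raw pot on the wheel (each about 10 mm or less from centre), both cups that were there standing on the sheet, and no bystander visibly moved; the hand-in returned no verdict.

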